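# Snug an adjustable wrench by its thumbwheel and nip up a gearbox nut

## Robot

A 6-joint arm with a two-finger parallel gripper is mounted at the origin on the work surface. World frame = base frame: x ahead of the robot, y to its left, z up, the work surface at z = 0. Lengths are in m, angles in rad, forces in N, time in s.
With the tool pointing down it reaches from about 0.35 to 0.975 m from the base axis. Payload 4.9 kg.
Tool frame: the origin (TCP) lies where the fingers leave the gripper's body, on its centre line; the fingertips stand 73 mm ahead of it and the grasp point (between the pads) lies 54 mm ahead of it; z points along the fingers, y is the direction in which the jaws open and shut (so a half turn about z gives the same grasp; the last joint's range is limited). The gripper opens to 85 mm and grips with 20 to 120 N. Pads are 22 mm wide; open, the fingers measure 114 mm over their backs; the gripper's body (76 mm by 85 mm) begins 54 mm behind the grasp point. The pads swing forward as they close: fully open they stand 13 mm farther back than shut.
Start: joints at [-0.119, 0.053, 1.613, -0, 1.476, -0.119], TCP at [0.625, 0, 0.304] pointing down, gripper open.
Joint ranges: [-3.01, 3.01], [-1.01, 2.22], [0.06, 2.58], [-1.02, 4.17], [0.09, 2.62], [-3.14, 3.14]. Speed limits (rad/s): [2.57, 2.57, 3.14, 3.14, 3.14, 3.14].

## Interface

Orientations are given as a rotation vector (axis times angle).
In Python, from station import monitor, vision, workorder gives the robot as it stands.
- The arm moves only by the tool arm_command, never from a script. Its argument "rows" is text: rows parted by semicolons, each of 6 numbers parted by spaces: the shift along the world's x, y, z in mm, then the turn, a rotation vector about the world's x, y, z in degrees. In form: tx ty tz wx wy wz; .... A call has 1 to 12 rows; each row is the pose to reach, as a shift and turn from the pose measured when the call began; what a row does not reach only later rows make up. A row lasts 1/8 s, in which the tool goes at most 62.5 mm and 10.7 degrees, less where a joint would pass 70% of its speed; a pose out of reach is approached as far as the arm can. A call with a gripper value outside its range is refused whole. "jaw" is the opening, from 0 (shut) to 1 (fully open), set as the call begins (left out, the last holds). The fingers move at their own pace and stop on an object; "squeeze" is the grip in N (left out, the last holds). Time passes only in rows, so rows that repeat a pose let the fingers close. It gives the time, the measured TCP pose, the force and the opening at its end, in the units of the state.
- monitor.get_obs(): the state, without advancing time (a new reading comes with each control period).
- vision.get_image(name): name is "scene" or "side" or "wrist"; returns a dict with "frame" (420x560x3 uint8, red, green, blue), "vfov" (degrees; the focal length in pixels is half the picture's height over the tangent of half this angle, whatever the lens; pixels are square), "cx", "cy" (the principal point, pixels), "R" (3x3) and "t" (3): a world point X has camera coordinates R X + t; the wrist camera has in their place "T_tool_cam" (4x4, takes a point from camera to tool coordinates, whose origin is the TCP and whose axes are the flange's). Camera axes: x right, y down, z forward; pixel columns grow to the right and rows downward; lengths in m; the calibration is good to about 2 mm. A picture is of the moment at which its call begins: read the wrist's pose just before it. There is no depth.
- workorder.finish_job(): hands the job in, once; it reports no verdict.
The state is a dict: "t": time; "q": joint angles; "dq": joint speeds; "effort": joint torques, N m; "tool_pos": TCP position; "tool_rot": TCP orientation; "contact_force": force on the tool from outside, world axes, zero at the start; "wrist_torque": the same for the moment, N m; "opening": finger opening in m.
Only numpy, scipy, OpenCV 4.12 (cv2) and the standard library are available. Lean on these libraries where they do the work, as an engineer would, in place of code of your own. Each camera call takes 0.05 s, during which the arm holds its last target. There are 200 camera calls.

## Task

An open adjustable wrench lies round the one nut of the gearbox cover that still has to be tightened. With light fingertip pressure roll the wrench's recessed thumbwheel, stroke by stroke, until its jaws are just snug on the nut, without jamming them, and only then swing the handle so that the nut turns clockwise (seen from above) by about an eighth of a turn. Leave the wrench lying on the nut with its jaws still snug, and do not disturb the other things on the bench.

Things in the scene. Friction and masses are not known exactly. Their poses are not given: they have to be found in the camera images.
- gearbox: fixed gearbox on the bench: dark grey case under a flat painted cover plate 240 x 320 mm whose top is 96 mm above the bench. Origin under the centre of the case, at bench height; x is its 240 mm side. At (+-85, +-125) mm stand four studs, 16 mm thick and 21 mm high above the cover, each with a hex nut 16 mm high. The nut to tighten is at (+85, +125); the other three are fixed
- nut_top (a point): centre of the top face of the nut to tighten, 16 mm above the cover. The nut is hexagonal, 24 mm across flats; at the start two of its flats are within 5 degrees of parallel to the wrench's jaw faces
- hexnut (a joint): turn of that nut in rad from its start, growing clockwise seen from above (tightening). It turns at about 0.12 N m and does not turn back by itself
- wrench: loose bright steel adjustable wrench, 250 mm long, about 0.42 kg, lying flat on the cover round the nut. Origin on its underside, where the centre of a snugly held nut comes; x points out of the mouth of the jaws, y from the fixed jaw to the movable jaw, z up. Head 15 mm thick, 70 mm wide; throat at x = -16 mm; face of the fixed jaw at y = -12 mm
- jaw_centre (a point): point of the wrench between its jaws, 7.5 mm above the wrench's origin: where the axis of a snugly held nut passes
- jaw: the wrench's movable jaw. Its point coincides with the wrench's origin when the jaws stand 30 mm open and shifts along the wrench's -y by as much as they close; they start 28.4 to 30 mm open, a shift of 6 mm is snug on the nut. Only the thumbwheel moves it, 0.8 mm per rad of wheel; a push of less than about 20 N on it does not. Rolled on with over 8 N of fingertip pressure after the stall, it jams
- wheel_rim (a point): topmost point of the thumbwheel, at (-39, 7, 17.5) mm in the wrench's frame. Knurled steel wheel, 17 mm across, 18 mm long, axis along the wrench's y, in a window of the head; only 2.5 mm stands above the head. Drawing its top along the wrench's +x (towards the nut) closes the jaws and pushes the throat to the nut. It rolls at 2 N along the rim; 4 to 7 N of pressure is right. Stalls when snug
- handle_end (a point): centre of the hanging hole in the wrench's handle, on its top face, 12 mm above the cover, 14 mm from the handle's end, 222 mm from the nut. The handle is 26 to 28 mm wide, 11 mm thick, straight, from (-40, 8) mm in the wrench's frame for 195 mm at 157.5 degrees from x towards y. Tightening (clockwise from above) moves this end towards the movable jaw's side
- parts_tray: bystander: grey open tray 120 x 160 x 28 mm with nuts and washers in it; origin under its centre
- tape_roll: bystander: roll of masking tape, 100 mm across, 24 mm high, lying flat; origin under its centre
- screwdriver: bystander: screwdriver with black handle, 220 mm long; origin under its middle
- model_car: bystander: white model racing car, 125 x 75 x 35 mm; origin under its centre

How it is judged:
On the way, in this order (a step that is already met when the one before it is completed fails the run):
1. the jaws have been rolled snug on the nut: opening at most 24.8 mm on the 24 mm nut, before the nut is turned (y of jaw in the frame of wrench below -0.0052 m and value of joint hexnut below 0.3 rad and horizontal distance between jaw_centre and nut_top below 0.006 m), for 0.2 s.
2. the nut has been turned clockwise by about an eighth of a turn (value of joint hexnut above 0.52 rad), for 0.1 s.
At the end, for the whole second after the job is handed in: The nut stands 30 to 60 degrees clockwise of its start, the wrench lies flat and at rest on the nut (its jaw centre within 6 mm of the nut's axis) with the jaws still snug (opening at most 25 mm), and it is let go (y of jaw in the frame of wrench below -0.005 m and value of joint hexnut between 0.52 and 1.05 rad and horizontal distance between jaw_centre and nut_top below 0.006 m and angle between wrench's own z axis and vertical below 0.1 rad and linear speed of wrench below 0.01 m/s); the robot touches nothing.
It fails at once if the fingers press or push the wrench with more than 25 N (contact force between the fingers and wrench above 25 N).
It fails at once if the nut is turned (more than 0.2 rad) while the jaws are loose on it (opening above 25.2 mm) (value of joint hexnut above 0.2 rad and y of jaw in the frame of wrench above -0.0048 m).
It fails at once if a bystander is shifted by more than 30 mm (distance of any of parts_tray, tape_roll, screwdriver, model_car from where it was at the start of the episode above 0.03 m).
It fails at once if the movable jaw is jammed on the nut, with more than 35 N, before the nut is turned (contact force between jaw and anything else above 35 N and value of joint hexnut below 0.05 rad).
It also fails if it takes over 72 s, if anything falls off the work surface, if the arm or the gripper's body presses on something with over 40 N, if the wrist force passes 120 N, or if a joint passes its speed limit or range.

## Working session

There is one attempt and no reset: what is moved stays moved. The work goes in short steps, Python scripts to look and compute and a tool call to move; the robot and the scene stay as the last step left them, time stands still between calls to the robot, and variables do not carry over. Pictures are saved under pics/ and viewed, about 8 in all and at most 12, crops included, and the job is handed in when it is done.

Besides the shell and the picture viewer there is one more tool, called after "Call:" as a command line: name --argument value ..., lists and objects as JSON in quotes. arm_command: Moves the arm, as the interface text tells. Its arguments: {"type":"object","properties":{"rows":{"type":"string"},"jaw":{"type":"number"},"squeeze":{"type":"number"}},"required":["rows"]}

```bash
mkdir -p pics; ls; cat > h.py <<'E'
import numpy as np, cv2
from scipy.spatial.transform import Rotation as Ro
from station import monitor, vision, workorder
def get(n):
    o=monitor.get_obs(); d=vision.get_image(n)
    f=d["frame"]; h=f.shape[0]; fl=h/2/np.tan(np.radians(d["vfov"])/2)
    K=np.array([[fl,0,d["cx"]],[0,fl,d["cy"]],[0,0,1]])
    if "R" in d and n!="wrist": R=np.array(d["R"]); t=np.array(d["t"])
    else:
        T=np.array(d["T_tool_cam"]); W=np.eye(4); W[:3,:3]=Ro.from_rotvec(o["tool_rot"]).as_matrix(); W[:3,3]=o["tool_pos"]
        M=np.linalg.inv(W@T); R=M[:3,:3]; t=M[:3,3]
    return f,K,R,t
def ray(px,K,R,t,z):
    px=np.atleast_2d(np.array(px,float)); d=np.c_[px,np.ones(len(px))]@np.linalg.inv(K).T@R; c=-R.T@t
    return c+d*((z-c[2])/d[:,2])[:,None]
def proj(X,K,R,t):
    c=(np.atleast_2d(X)@R.T+t)@K.T; return c[:,:2]/c[:,2:]
def save(f,n): cv2.imwrite("pics/"+n,cv2.cvtColor(f,cv2.COLOR_RGB2BGR))
E
python3 - <<'E'
from h import *
o=monitor.get_obs(); print({k:np.round(v,3) for k,v in o.items()})
fs=[]
for n in("scene","wrist","side"):
    f,K,R,t=get(n); fs.append(f); print(n,K[0,0],K[:2,2],(-R.T@t).round(3)); np.savez(n,f=f,K=K,R=R,t=t)
save(fs[0],"scene.png");save(fs[1],"wrist.png");save(fs[2],"side.png")
E
```

```text
pics
{'t': np.float64(0.0), 'q': array([-0.119,  0.053,  1.614, -0.   ,  1.476, -0.119]), 'dq': array([ 0.   , -0.   ,  0.   ,  0.001, -0.001,  0.   ]), 'effort': array([ 0.0000e+00, -3.9367e+01, -3.7018e+01, -0.0000e+00,  7.0000e-03,
       -0.0000e+00]), 'tool_pos': array([0.625, 0.   , 0.303]), 'tool_rot': array([-2.22e+00, -2.22e+00,  2.00e-03]), 'contact_force': array([0.267, 0.028, 0.528]), 'wrist_torque': array([ 0.046, -0.032,  0.028]), 'opening': np.float64(0.085)}
scene 499.71665901143507 [275.46373573 204.85278508] [0.845 0.56  1.01 ]
wrist 353.71124782072343 [280.10058154 212.62064519] [0.623 0.075 0.372]
side 429.01201045902747 [278.46855138 208.13970933] [0.425 0.749 0.574]
```

View pics/scene.png

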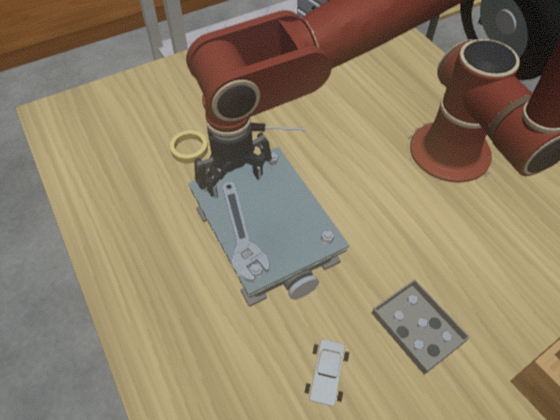

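View pics/wrist.png

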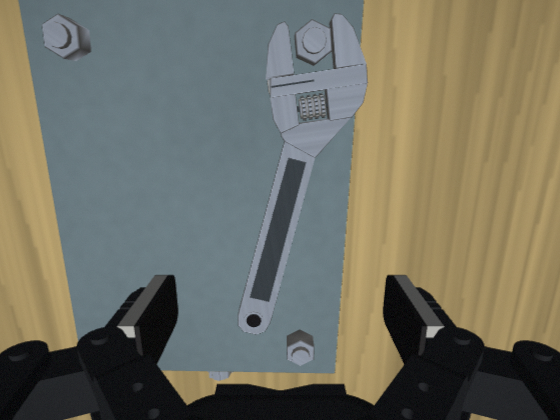

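The wrist picture shows the nut and stud at (314,40), the wheel at (314,106), the handle hole at (254,320), and fixed nuts at (60,35) and (300,350). The wrench's y axis (movable jaw side) points left in the image.

```bash
python3 - <<'E'
from h import *
d=np.load("wrist.npz"); K,R,t,f=d["K"],d["R"],d["t"],d["f"]
for n,p,z in [("stud",(314,40),.117),("wheel",(314,106),.1135),("hole",(254,320),.108),("nutB",(60,35),.117),("nutC",(300,352),.117)]:
    print(n,(ray(p,K,R,t,z)[0]*1000).round(1))
print(Ro.from_rotvec(monitor.get_obs()["tool_rot"]).as_matrix().round(3))
# refine: bright knurl window & top crop
g=cv2.resize(f[0:170,200:420],None,fx=3.5,fy=3.5,interpolation=cv2.INTER_CUBIC); save(g,"c1.png")
E
```

```text
stud [645.3 115.2 117. ]
wheel [646.7  73.7 113.5]
hole [ 600.3 -102.7  108. ]
nutB [479.  118.3 117. ]
nutC [ 639.9 -128.3  117. ]
[[ 0.     1.    -0.002]
 [ 1.    -0.     0.   ]
 [ 0.    -0.002 -1.   ]]
```

View pics/c1.png

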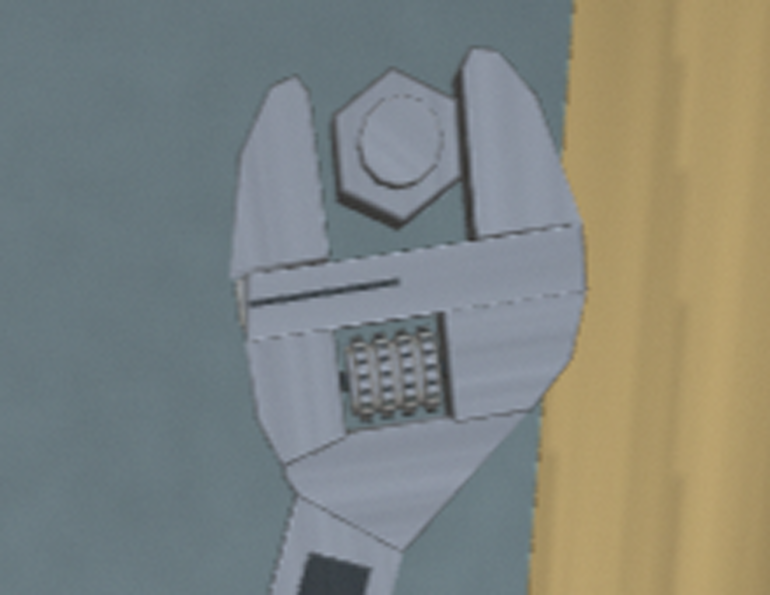

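Call:
arm_command --rows "10 37 -40 0 0 4; 21 73 -80 0 0 8; 21 73 -90 0 0 8; 21 73 -90 0 0 8; 21 73 -90 0 0 8; 21 73 -90 0 0 8" --jaw 0 --squeeze 20

```text
t: 0.9
tool_pos: [0.6464, 0.0722, 0.215]
tool_rot: [2.062, 2.369, 0.001]
contact_force: [0.3, -0.1, 0.2]
opening: 0.0002
```

```bash
python3 - <<'E'
from h import *
o=monitor.get_obs(); print({k:np.round(v,4) for k,v in o.items()})
f,K,R,t=get("wrist"); np.savez("w2",f=f,K=K,R=R,t=t); 
Wp=np.array([[.646,.073,.1135],[.6453,.1152,.117]]); print(proj(Wp,K,R,t))
M=Ro.from_rotvec(o["tool_rot"]).as_matrix(); print(proj(o["tool_pos"]+M@[0,0,.073],K,R,t))
save(cv2.resize(f,(784,588)),"w2.png")
E
```

```text
{'t': np.float64(0.9), 'q': array([-3.0000e-03,  1.7750e-01,  1.6295e+00, -1.0000e-04,  1.3329e+00,
       -1.4140e-01]), 'dq': array([ 0.0015,  0.0019,  0.0043,  0.0002, -0.0007,  0.0001]), 'effort': array([ 8.18000e-02, -4.27856e+01, -3.51112e+01,  2.30000e-03,
        1.20000e-03,  2.00000e-04]), 'tool_pos': array([0.6464, 0.0722, 0.215 ]), 'tool_rot': array([2.0617e+00, 2.3688e+00, 1.5000e-03]), 'contact_force': array([ 0.3429, -0.0672,  0.2129]), 'wrist_torque': array([-0.0104, -0.0077,  0.0245]), 'opening': np.float64(0.0002)}
[[281.67492711 252.40641506]
 [292.45897245 174.63182276]]
[[283.00813801 279.70262418]]
```

View pics/w2.png

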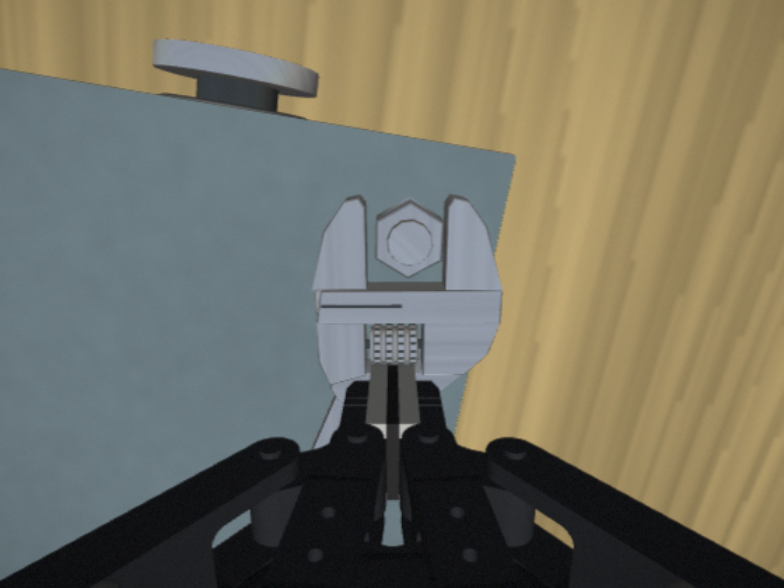

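Call:
arm_command --rows "1 -7 -15 0 0 0; 1 -7 -25 0 0 0; 1 -7 -26.5 0 0 0; 1 -7 -26.5 0 0 0; 1 -7 -27 0 0 0; 1 -7 -27 0 0 0"

```text
t: 1.7
tool_pos: [0.6474, 0.0655, 0.188]
tool_rot: [2.061, 2.369, 0.002]
contact_force: [-0.7, 0.7, 0.1]
opening: -0.0003
```

Call:
arm_command --rows "0 0 -0.5 0 0 0; 0 0 -0.7 0 0 0; 0 0 -0.7 0 0 0; 0 0 -0.7 0 0 0"

```text
t: 2.2
tool_pos: [0.6474, 0.0655, 0.1873]
tool_rot: [2.061, 2.369, 0.002]
contact_force: [0.1, -0.6, 0.3]
opening: 0.0003
```

Call:
arm_command --rows "0 0 -0.5 0 0 0; 0 0 -0.5 0 0 0; 0 0 -0.5 0 0 0"

```text
t: 2.58
tool_pos: [0.6474, 0.0655, 0.1868]
tool_rot: [2.061, 2.369, 0.002]
contact_force: [-0.0, 0.2, 0.7]
opening: -0.0001
```

Call:
arm_command --rows "0 0 -0.5 0 0 0; 0 0 -0.5 0 0 0; 0 0 -0.5 0 0 0"

```text
t: 2.95
tool_pos: [0.6474, 0.0655, 0.1863]
tool_rot: [2.061, 2.369, 0.002]
contact_force: [-0.7, -0.5, -0.4]
opening: 0.0002
```

Call:
arm_command --rows "0 0 -0.4 0 0 0; 0 0 -0.4 0 0 0; 0 0 -0.4 0 0 0"

```text
t: 3.32
tool_pos: [0.6474, 0.0654, 0.1861]
tool_rot: [2.061, 2.369, 0.002]
contact_force: [-0.9, 0.1, 1.5]
opening: -0.0002
```

Call:
arm_command --rows "0 0 -0.4 0 0 0; 0 0 -0.4 0 0 0; 0 0 -0.4 0 0 0"

```text
t: 3.7
tool_pos: [0.6475, 0.0654, 0.186]
tool_rot: [2.061, 2.369, 0.002]
contact_force: [-1.1, 0.0, 3.5]
opening: -0.0001
```

Call:
arm_command --rows "0 0 -0.3 0 0 0; 0 0 -0.3 0 0 0; 0 0 -0.3 0 0 0"

```text
t: 4.08
tool_pos: [0.6475, 0.0655, 0.186]
tool_rot: [2.061, 2.369, 0.002]
contact_force: [-2.9, -0.0, 5.4]
opening: 0.0003
```

Call:
arm_command --rows "-0.3 2 -0.35 0 0 0; -0.6 4 -0.35 0 0 0; -0.9 6 -0.35 0 0 0; -1.1 8 -0.35 0 0 0"

```text
t: 4.58
tool_pos: [0.6465, 0.0727, 0.186]
tool_rot: [2.06, 2.368, -0.0]
contact_force: [-2.9, -3.5, 6.0]
opening: -0.0002
```

Call:
arm_command --rows "-0.3 2 -0.3 0 0 0; -0.6 4 -0.3 0 0 0; -0.9 6 -0.3 0 0 0; -1.1 8 -0.3 0 0 0"

```text
t: 5.08
tool_pos: [0.6455, 0.08, 0.1859]
tool_rot: [2.06, 2.367, -0.003]
contact_force: [-2.2, -3.3, 5.1]
opening: -0.0
```

```bash
python3 - <<'E'
from h import *
o=monitor.get_obs(); print(o["tool_pos"],o["contact_force"])
f,K,R,t=get("wrist"); np.savez("w3",f=f,K=K,R=R,t=t); 
a=np.load("w2.npz")["f"]
g=np.hstack([cv2.resize(x[90:290,180:400],None,fx=1.8,fy=1.8,interpolation=cv2.INTER_CUBIC) for x in(a,f)])
save(g,"w3.png")
E
```

```text
[0.64547314 0.0799944  0.18593675] [-2.23857276 -3.32027729  5.14871125]
```

View pics/w3.png

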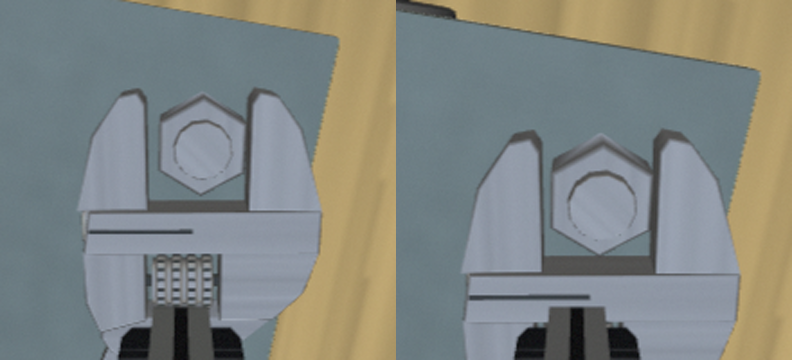

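Call:
arm_command --rows "0 0 3 0 0 0; 1.2 -8 4 0 0 0; 2.3 -16 3 0 0 0; 2.3 -16 1 0 0 0; 2.3 -16 0.2 0 0 0; 2.3 -16 -0.1 0 0 0; 2.3 -16 -0.3 0 0 0; 2.3 -16 -0.3 0 0 0"

```text
t: 6.12
tool_pos: [0.6478, 0.0642, 0.186]
tool_rot: [2.059, 2.367, -0.002]
contact_force: [-1.0, -2.0, 2.0]
opening: 0.0
```

Call:
arm_command --rows "0 0 -0.4 0 0 0; -0.3 2 -0.45 0 0 0; -0.6 4 -0.45 0 0 0; -0.9 6 -0.45 0 0 0; -1.1 8 -0.45 0 0 0"

```text
t: 6.75
tool_pos: [0.6468, 0.0723, 0.186]
tool_rot: [2.059, 2.367, -0.002]
contact_force: [-2.4, -2.5, 5.3]
opening: 0.0002
```

Call:
arm_command --rows "-0.3 2 -0.35 0 0 0; -0.6 4 -0.35 0 0 0; -0.9 6 -0.35 0 0 0; -1.1 8 -0.35 0 0 0"

```text
t: 7.25
tool_pos: [0.6457, 0.0804, 0.186]
tool_rot: [2.059, 2.367, -0.003]
contact_force: [-3.2, -2.8, 5.1]
opening: 0.0001
```

Call:
arm_command --rows "0 0 3 0 0 0; 1.2 -8 4 0 0 0; 2.3 -16 3 0 0 0; 2.3 -16 1 0 0 0; 2.3 -16 0.2 0 0 0; 2.3 -16 -0.3 0 0 0; 2.3 -16 -0.4 0 0 0; 2.3 -16 -0.4 0 0 0"

```text
t: 8.25
tool_pos: [0.6481, 0.0643, 0.1859]
tool_rot: [2.058, 2.366, -0.003]
contact_force: [-1.1, -2.7, 2.5]
opening: -0.0001
```

Call:
arm_command --rows "0 0 -0.3 0 0 0; -0.3 2 -0.4 0 0 0; -0.6 4 -0.4 0 0 0; -0.9 6 -0.4 0 0 0; -1.1 8 -0.4 0 0 0"

```text
t: 8.88
tool_pos: [0.647, 0.0724, 0.186]
tool_rot: [2.058, 2.366, -0.003]
contact_force: [-3.1, -4.0, 5.6]
opening: -0.0001
```

```bash
python3 - <<'E'
from h import *
o=monitor.get_obs(); print(o["tool_pos"],o["contact_force"])
f,K,R,t=get("wrist"); np.savez("w4",f=f,K=K,R=R,t=t); 
save(cv2.resize(f[90:290,180:400],None,fx=2.5,fy=2.5,interpolation=cv2.INTER_CUBIC),"w4.png")
E
```

```text
[0.64699187 0.0723878  0.18604659] [-3.09008089 -4.00510196  5.55827552]
```

View pics/w4.png

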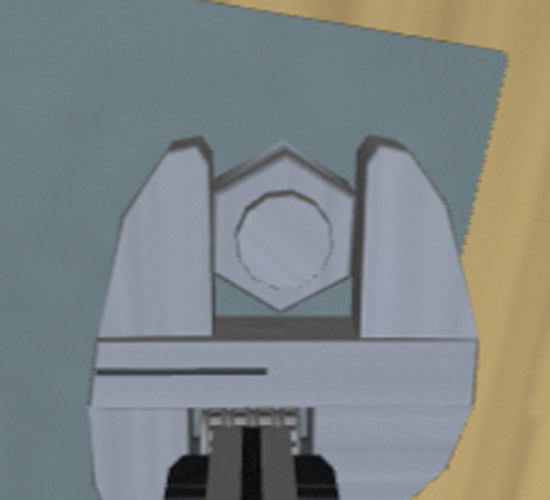

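Picture (8.9 s): the nut nearly fills the jaws, with about 1 mm left between the left jaw at column 213 and the right jaw at column 357. I'll keep rolling.

Call:
arm_command --rows "-0.3 2 -0.3 0 0 0; -0.6 4 -0.3 0 0 0; -0.9 6 -0.3 0 0 0; -1.1 8 -0.3 0 0 0"

```text
t: 9.43
tool_pos: [0.646, 0.0807, 0.186]
tool_rot: [2.058, 2.366, -0.003]
contact_force: [0.0, -3.6, 5.1]
opening: 0.0003
```

Call:
arm_command --rows "0 0 3 0 0 0; 1.2 -8 4 0 0 0; 2.3 -16 3 0 0 0; 2.3 -16 1 0 0 0; 2.3 -16 0.2 0 0 0; 2.3 -16 -0.3 0 0 0; 2.3 -16 -0.4 0 0 0; 2.3 -16 -0.4 0 0 0"

```text
t: 10.42
tool_pos: [0.6484, 0.0646, 0.1859]
tool_rot: [2.057, 2.366, -0.003]
contact_force: [-1.4, -1.8, 2.7]
opening: -0.0001
```

Call:
arm_command --rows "0 0 -0.3 0 0 0; -0.3 2 -0.4 0 0 0; -0.4 3 -0.4 0 0 0; -0.6 4 -0.4 0 0 0"

```text
t: 10.92
tool_pos: [0.6481, 0.0686, 0.1861]
tool_rot: [2.057, 2.365, -0.002]
contact_force: [-1.6, -3.4, 4.3]
opening: -0.0001
```

Call:
arm_command --rows "-0.3 2 -0.4 0 0 0; -0.6 4 -0.4 0 0 0; -0.9 6 -0.4 0 0 0"

```text
t: 11.3
tool_pos: [0.6472, 0.0746, 0.186]
tool_rot: [2.056, 2.365, -0.003]
contact_force: [-1.2, -3.3, 5.4]
opening: -0.0001
```

Call:
arm_command --rows "-0.3 2 -0.35 0 0 0; -0.6 4 -0.35 0 0 0; -0.9 6 -0.35 0 0 0"

```text
t: 11.68
tool_pos: [0.6467, 0.0807, 0.186]
tool_rot: [2.056, 2.364, -0.002]
contact_force: [0.1, -2.8, 4.2]
opening: 0.0001
```

```bash
python3 - <<'E'
from h import *
o=monitor.get_obs(); print(o["tool_pos"],o["contact_force"])
f,K,R,t=get("wrist"); np.savez("w5",f=f,K=K,R=R,t=t); 
save(cv2.resize(f[90:290,180:400],None,fx=2.5,fy=2.5,interpolation=cv2.INTER_CUBIC),"w5.png")
E
```

```text
[0.64666968 0.08067367 0.18598029] [ 0.12273716 -2.75243352  4.17660633]
```

View pics/w5.png

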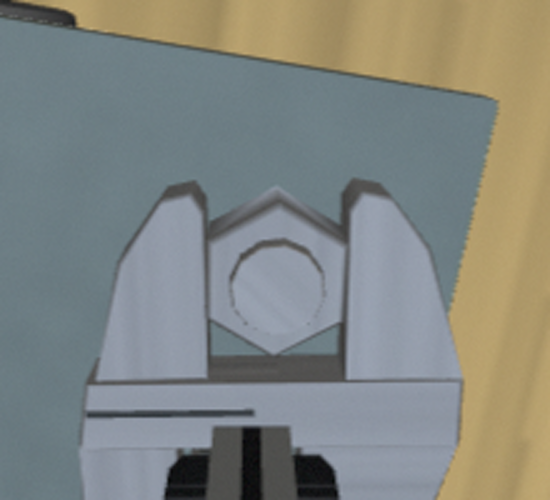

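Call:
arm_command --rows "0 0 3 0 0 0; 1.2 -8 4 0 0 0; 2.1 -16 3 0 0 0; 2.1 -16 1 0 0 0; 2.1 -16 0.2 0 0 0; 2.1 -16 -0.3 0 0 0; 2.1 -16 -0.4 0 0 0; 2.1 -16 -0.4 0 0 0"

```text
t: 12.72
tool_pos: [0.6488, 0.0648, 0.1859]
tool_rot: [2.055, 2.364, -0.002]
contact_force: [-1.2, -2.1, 3.1]
opening: 0.0
```

Call:
arm_command --rows "0 0 -0.3 0 0 0; -0.3 2 -0.4 0 0 0; -0.5 3 -0.4 0 0 0; -0.6 4 -0.4 0 0 0"

```text
t: 13.22
tool_pos: [0.6487, 0.0689, 0.1861]
tool_rot: [2.054, 2.363, -0.0]
contact_force: [0.5, -3.3, 4.2]
opening: -0.0
```

Call:
arm_command --rows "-0.3 2 -0.35 0 0 0; -0.6 4 -0.35 0 0 0; -0.9 6 -0.35 0 0 0"

```text
t: 13.6
tool_pos: [0.648, 0.0749, 0.186]
tool_rot: [2.054, 2.363, 0.0]
contact_force: [0.6, -3.3, 4.1]
opening: 0.0001
```

Call:
arm_command --rows "-0.3 2 -0.35 0 0 0; -0.6 4 -0.35 0 0 0; -0.9 6 -0.35 0 0 0"

```text
t: 13.98
tool_pos: [0.6472, 0.0809, 0.186]
tool_rot: [2.053, 2.362, 0.001]
contact_force: [0.6, -2.7, 5.0]
opening: -0.0001
```

```bash
python3 - <<'E'
from h import *
o=monitor.get_obs(); print(o["tool_pos"],o["contact_force"])
f,K,R,t=get("wrist"); np.savez("w6",f=f,K=K,R=R,t=t); 
a=np.load("w5.npz")["f"]
save(np.hstack([cv2.resize(x[150:270,210:370],None,fx=2.5,fy=2.5,interpolation=cv2.INTER_CUBIC) for x in (a,f)]),"w6.png")
E
```

```text
[0.64724338 0.08091699 0.18595493] [ 0.64598164 -2.65975828  5.02096483]
```

View pics/w6.png

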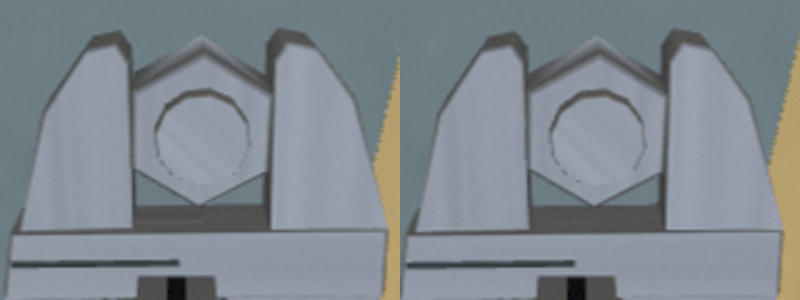

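The jaw, nut and slot positions relative to each other didn't change over the last full stroke. The wheel has stalled, so the jaws are snug. Next I'll lift and go beside the handle.

Call:
arm_command --rows "0 0 10 0 0 0; 0 -10 40 0 0 -4; 1 -50 60 0 0 -12; 1 -90 60 0 0 -20; 1 -122 60 0 0 -22; 1 -122 60 0 0 -22; 1 -122 60 0 0 -22"

```text
t: 14.9
tool_pos: [0.6478, -0.0399, 0.2453]
tool_rot: [2.467, 1.929, -0.003]
contact_force: [0.5, 0.5, 0.0]
opening: -0.0001
```

```bash
python3 - <<'E'
from h import *
d=np.load("w5.npz"); print("nut",ray((291.2,206),d["K"],d["R"],d["t"],.117))
o=monitor.get_obs(); print(o["tool_pos"],o["tool_rot"],o["contact_force"],o["q"])
f,K,R,t=get("wrist"); np.savez("w7",f=f,K=K,R=R,t=t)
for p in [(.615,-.0325,.108),(.6286,-.036,.108),(.648,-.041,.1015),(.6,-.103,.108)]: print(proj(p,K,R,t))
save(f,"w7.png")
E
```

```text
nut [[0.64534764 0.1158218  0.117     ]]
[ 0.64783911 -0.03994451  0.24529099] [ 2.46737715  1.92943045 -0.00278383] [0.50765698 0.54355226 0.0362231 ] [-0.17370667  0.14685674  1.61129957 -0.00775417  1.37765218  0.07124833]
[[226.38348496 229.62127977]]
[[249.06490283 229.72725984]]
[[281.27340631 226.3601562 ]]
[[234.88454319 329.04585854]]
```

View pics/w7.png

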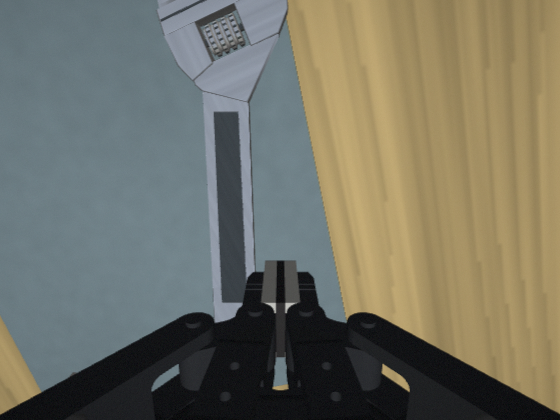

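Call:
arm_command --rows "2 0 -30 0 0 0; 2 0 -60 0 0 0; 2 0 -70 0 0 0; 2 0 -71 0 0 0; 2 0 -71 0 0 0"

```text
t: 15.58
tool_pos: [0.6507, -0.0395, 0.1759]
tool_rot: [2.465, 1.929, -0.0]
contact_force: [0.6, 0.4, 0.2]
opening: 0.0002
```

```bash
python3 - <<'E'
from h import *
o=monitor.get_obs(); p=o["tool_pos"]*1000; print(p,o["contact_force"])
N=np.array([645.3,115.5])
for a in range(0,60,4):
    s=np.radians(-a); r=p[:2]-N; q=N+[r[0]*np.cos(s)-r[1]*np.sin(s),r[0]*np.sin(s)+r[1]*np.cos(s)]; print(a,(q-p[:2]).round(1))
E
```

```text
[650.70603398 -39.45568037 175.93393048] [0.6365023  0.38189222 0.24791656]
0 [0. 0.]
4 [-10.8   0. ]
8 [-21.6   0.8]
12 [-32.3   2.3]
16 [-42.9   4.5]
20 [-53.3   7.5]
24 [-63.5  11.2]
28 [-73.4  15.6]
32 [-82.9  20.7]
36 [-92.1  26.4]
40 [-100.9   32.8]
44 [-109.2   39.7]
48 [-116.9   47.3]
52 [-124.2   55.3]
56 [-130.8   63.8]
```

Call:
arm_command --rows "-3 0 -2 0 0 -1; -6 0 -2 0 0 -2; -9 0 -2 0 0 -3; -12 0 -2 0 0 -4; -15 0.3 -2 0 0 -5; -18 0.5 -2 0 0 -6; -21.6 0.8 -2 0 0 -8"

```text
t: 16.45
tool_pos: [0.6293, -0.0387, 0.1743]
tool_rot: [2.594, 1.75, 0.0]
contact_force: [2.9, 0.1, 0.3]
opening: -0.0001
```

Call:
arm_command --rows "-5.4 0.8 0 0 0 -2; -10.7 1.5 0 0 0 -4; -16 2.6 0 0 0 -6; -21.3 3.7 0 0 0 -8; -26.5 5.2 0 0 0 -10; -31.7 6.7 0 0 0 -12; -36.8 8.5 0 0 0 -14; -41.9 10.4 0 0 0 -16; -46.9 12.6 0 0 0 -18; -51.8 14.8 0 0 0 -20"

```text
t: 17.7
tool_pos: [0.5772, -0.0237, 0.1743]
tool_rot: [2.86, 1.269, -0.003]
contact_force: [3.4, -0.0, -0.8]
opening: -0.0
```

```bash
python3 - <<'E'
from h import *
o=monitor.get_obs(); p=o["tool_pos"]*1000; print(p,o["contact_force"])
f,K,R,t=get("wrist"); np.savez("w8",f=f,K=K,R=R,t=t); print(proj([.6453,.1155,.117],K,R,t))
save(f,"w8.png")
N=np.array([645.3,115.5])
for a in range(0,24,2):
    s=np.radians(-a); r=p[:2]-N; q=N+[r[0]*np.cos(s)-r[1]*np.sin(s),r[0]*np.sin(s)+r[1]*np.cos(s)]; print(a,(q-p[:2]).round(1))
E
```

```text
[577.24740922 -23.72488525 174.34222444] [ 3.39412531 -0.02421789 -0.77288626]
[[ 125.66538317 -180.46592181]]
0 [0. 0.]
2 [-4.8  2.5]
4 [-9.5  5.1]
6 [-14.2   7.9]
8 [-18.7  10.8]
10 [-23.1  13.9]
12 [-27.5  17.2]
14 [-31.7  20.6]
16 [-35.7  24.2]
18 [-39.7  27.8]
20 [-43.5  31.7]
22 [-47.2  35.6]
```

View pics/w8.png

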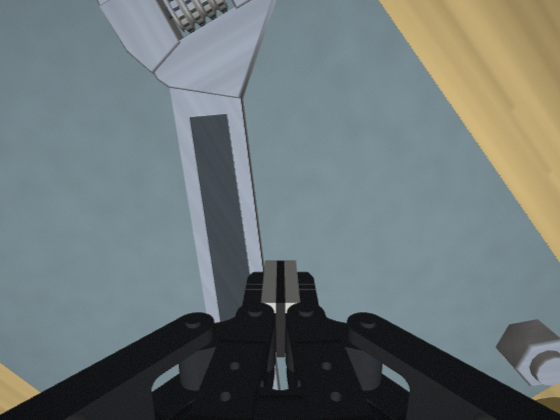

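Call:
arm_command --rows "-4.8 2.5 0 0 0 -2; -9.5 5.1 0 0 0 -4; -14.2 7.9 0 0 0 -6; -18.7 10.8 0 0 0 -8; -23.1 13.9 0 0 0 -10; -27.5 17.2 0 0 0 -12; -31.7 20.6 0 0 0 -14; -35.7 24.2 0 0 0 -16; -39.7 27.8 0 0 0 -18; -41.6 29.7 0 0 0 -19; -41.6 29.7 0 0 0 -19"

```text
t: 19.12
tool_pos: [0.5349, 0.0062, 0.1743]
tool_rot: [3.032, 0.78, -0.008]
contact_force: [1.9, 0.2, 0.5]
opening: -0.0004
```

Call:
arm_command --rows "3 2 0 0 0 0; 8 -2 0 0 0 0; 12 -4 10 0 0 0; 12 -4 50 0 0 0; 12 -4 100 0 0 0; 15 20 130 0 0 0; 18 50 150 0 0 0; 18 50 150 0 0 0; 18 50 150 0 0 0; 18 50 150 0 0 0"

```text
t: 20.38
tool_pos: [0.5525, 0.0554, 0.3228]
tool_rot: [3.033, 0.778, -0.012]
contact_force: [-0.2, -0.1, -0.7]
opening: -0.0002
```

```bash
python3 - <<'E'
from h import *
o=monitor.get_obs(); p=o["tool_pos"]*1000; print(p,o["contact_force"])
f,K,R,t=get("wrist"); np.savez("w9",f=f,K=K,R=R,t=t); print(proj([[.6453,.1155,.117]],K,R,t))
save(f,"w9.png")
d=np.load("w8.npz")
for n,a,D in [("h0",[(296,152),(249,298)],np.load("wrist.npz")),("h28",[(242,98),(264,265)],d)]:
    q=ray(a,D["K"],D["R"],D["t"],.108); v=q[1]-q[0]; print(n,np.degrees(np.arctan2(v[1],v[0])))
E
```

```text
[552.50467584  55.44647586 322.78234623] [-0.21421782 -0.10126279 -0.71383056]
[[267.31020392  47.36043433]]
h0 -107.31777862711962
h28 -126.13603458629434
```

View pics/w9.png

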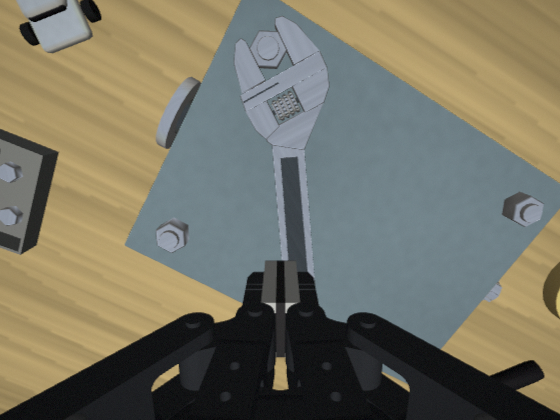

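```bash
python3 - <<'E'
from h import *
def dirs(n,roi):
    D=np.load(n); x0,y0,x1,y1=roi; g=cv2.cvtColor(D["f"],cv2.COLOR_RGB2GRAY)[y0:y1,x0:x1]
    L=cv2.createLineSegmentDetector().detect(g)[0][:,0]
    print(n)
    for l in sorted(L,key=lambda l:-np.hypot(l[2]-l[0],l[3]-l[1]))[:8]:
        a=l.reshape(2,2)+[x0,y0]; q=ray(a,D["K"],D["R"],D["t"],.110); v=q[1]-q[0]
        print(a.round().tolist(),"len mm %.0f ang %.1f"%(np.hypot(*v[:2])*1e3,np.degrees(np.arctan2(v[1],v[0]))%180))
dirs("wrist.npz",(262,10,372,160)); dirs("wrist.npz",(235,150,325,340))
dirs("w9.npz",(228,10,335,150)); dirs("w9.npz",(265,145,320,260))
D=np.load("w9.npz"); f=D["f"]; save(cv2.resize(f[5:155,220:340],None,fx=4,fy=4,interpolation=cv2.INTER_CUBIC),"c9.png")
E
```

```text
wrist.npz
[[332.0, 16.0], [335.0, 67.0]] len mm 32 ang 97.0
[[315.0, 155.0], [348.0, 119.0]] len mm 35 ang 48.2
[[293.0, 70.0], [286.0, 23.0]] len mm 29 ang 99.1
[[313.0, 81.0], [270.0, 88.0]] len mm 30 ang 8.1
[[270.0, 85.0], [313.0, 79.0]] len mm 30 ang 8.1
[[332.0, 67.0], [329.0, 28.0]] len mm 24 ang 97.5
[[269.0, 43.0], [265.0, 78.0]] len mm 22 ang 82.7
[[327.0, 89.0], [330.0, 119.0]] len mm 20 ang 97.9
wrist.npz
[[276.0, 297.0], [315.0, 157.0]] len mm 121 ang 76.1
[[249.0, 296.0], [287.0, 158.0]] len mm 119 ang 74.8
[[305.0, 163.0], [269.0, 300.0]] len mm 119 ang 76.2
[[282.0, 150.0], [260.0, 233.0]] len mm 67 ang 74.9
[[259.0, 234.0], [246.0, 285.0]] len mm 46 ang 75.1
[[265.0, 331.0], [276.0, 299.0]] len mm 32 ang 72.2
[[246.0, 285.0], [238.0, 315.0]] len mm 29 ang 75.2
[[288.0, 157.0], [305.0, 162.0]] len mm 14 ang 165.4
w9.npz
[[303.0, 148.0], [321.0, 105.0]] len mm 35 ang 6.2
[[295.0, 10.0], [334.0, 35.0]] len mm 32 ang 89.6
[[288.0, 68.0], [250.0, 90.0]] len mm 33 ang 147.5
[[275.0, 23.0], [294.0, 63.0]] len mm 30 ang 55.8
[[263.0, 78.0], [244.0, 42.0]] len mm 28 ang 57.1
[[278.0, 84.0], [243.0, 103.0]] len mm 31 ang 146.2
[[243.0, 100.0], [277.0, 81.0]] len mm 29 ang 146.5
[[319.0, 50.0], [295.0, 23.0]] len mm 25 ang 74.8
w9.npz
[[297.0, 157.0], [306.0, 258.0]] len mm 89 ang 34.5
[[288.0, 258.0], [280.0, 158.0]] len mm 88 ang 33.1
[[312.0, 258.0], [308.0, 207.0]] len mm 47 ang 34.9
[[306.0, 178.0], [304.0, 151.0]] len mm 22 ang 34.6
[[308.0, 204.0], [306.0, 179.0]] len mm 21 ang 36.3
[[272.0, 150.0], [274.0, 171.0]] len mm 16 ang 35.3
[[275.0, 187.0], [277.0, 206.0]] len mm 16 ang 33.4
[[294.0, 149.0], [278.0, 147.0]] len mm 13 ang 109.0
```

View pics/c9.png

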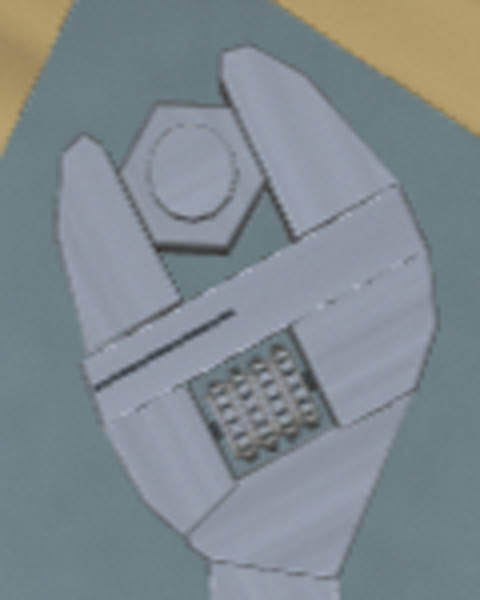

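```bash
python3 - <<'E'
from h import *
D=np.load("w9.npz"); C=lambda p:np.array(p,float)/4+[220,5]
r=lambda p,z:ray(C(p),D["K"],D["R"],D["t"],z)[:,:2]*1e3
s=r([(193,172)],.117)[0]; th=r([(180,302),(297,240)],.111); wh=r([(262,403)],.1135)[0]
hx=r([(157,103),(228,105),(267,185),(229,248),(156,246),(120,172)],.112); n=hx.mean(0)
print("stud",s,"hex centre",n,"across corners",[np.hypot(*(hx[i]-hx[i+3])).round(1) for i in range(3)])
v=hx[3]-hx[2]; 
e=[(hx[(i+1)%6]-hx[i]) for i in range(6)]; print("edge angs",[round(np.degrees(np.arctan2(a[1],a[0]))%60,1) for a in e])
a=np.radians(56.7); X=np.array([np.cos(a),np.sin(a)]); Y=np.array([-X[1],X[0]])
for q in (s,n): print("x to throat",(q-th)@X,"wheel rel",(wh-q)@X,(wh-q)@Y)
jl=r([(115,160),(181,300)],.111); fl=r([(235,120),(297,238)],.111); print("jaw y rel nut",(jl-n)@Y,(fl-n)@Y)
W=np.load("wrist.npz"); Cc=lambda p:np.array(p,float)/3.5+[200,0]
h0=ray(Cc([(391,69),(457,100),(463,178),(400,226),(338,190),(334,115)]),W["K"],W["R"],W["t"],.112)[:,:2]
print("start edges",[round(np.degrees(np.arctan2(*(h0[(i+1)%6]-h0[i])[::-1]))%60,1) for i in range(6)])
E
```

```text
stud [645.2554885  114.72095632] hex centre [645.00424672 114.74484115] across corners [np.float64(27.1), np.float64(26.8), np.float64(26.6)]
edge angs [np.float64(57.4), np.float64(57.0), np.float64(55.6), np.float64(57.3), np.float64(55.6), np.float64(57.3)]
x to throat [17.52570409 18.22033296] wheel rel -40.52701639131311 7.36706856889567
x to throat [17.40772975 18.10235861] wheel rel -40.409042045937326 7.143965521438536
jaw y rel nut [11.03541398 11.88828388] [-11.19681053 -12.04647747]
start edges [np.float64(37.3), np.float64(37.2), np.float64(35.7), np.float64(32.0), np.float64(34.0), np.float64(36.3)]
```

```bash
python3 - <<'E'
from h import *
print(workorder.finish_job()); print(monitor.get_obs()["contact_force"])
E
```

```text
the job is handed in; nothing more can be done
None
the job is handed in; nothing more can be done
```

I rolled the wrench snug on the nut, then turned the nut clockwise by about 39–41° (about 0.7 rad). The job is handed in with the arm lifted clear, about 20 s into the 72 s allowed.

- **Rolling:** It took five strokes of about 16 mm at 4–6 N. In the last one the jaws did not move relative to the nut, so I took them as snug. There was no sign of jamming.
- **Turning:** I pushed the side of the handle with the closed fingers through the arc, with readings up to about 3.4 N.
- **Last checks (wrist picture before handing in):**
  - Wrench turn was about 41° and nut turn about 39° from its edges, against the 30–60° allowed.
  - Jaw faces measured 22 to 24 mm apart on the 24 mm nut, so still snug within measuring error.
  - The jaw centre was about 1.5–2 mm from the nut's axis (limit 6 mm).
  - I pushed no bystander and felt no unexpected contact, but I did not measure their positions again.
- **Disagreements:** In the first picture, two nut spacings came out 2–3% short. The handle length matched, so I put this down to rough pixel picks. Nothing failed that I could see, but the hand-in gave no verdict.

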